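Square a well plate into the corner of the imager stage

TASK

Take the pusher from the steel tray and with its round foot gently nudge the well plate across the stage until its long side is pressed flush against the long rail; then slide it along the rail until its short side is pressed against the end stop too, so that it ends square in the corner, touching both. Then stand the pusher upright in the tray again and let go. Never touch the plate with the fingers, push only lightly so that the plate does not crack, and leave the other things where they are.

Things in the scene. Friction and masses are not known exactly. Their poses are not given: they have to be found in the camera images.
- pusher: Hand pusher standing upright in the tray, 85 mm tall, 0.12 kg: a round black rubber foot (radius 13 mm, 14 mm high), a steel collar (radius 15 mm, from 14 to 17 mm up), above it a plain grey square grip, 20 x 20 mm, from 17 to 85 mm up. Origin: centre of the underside of the foot; z up, x and y square to the grip's faces. Grip it 50 to 60 mm up, 60 N or so.
- tray: Fixed open steel tray, 190 mm (its x) x 110 mm (its y), walls 4 mm thick and 20 mm high, floor 4 mm thick. Origin: centre of its underside; z up. The pusher stands in one half, a small jar in the other, 90 mm apart along x.
- plate: White 24-well plate, a rigid slab 85 mm (its x) x 128 mm (its y) x 14 mm high, about 0.09 kg, loose on the stage; under 1 N slides it, 3 to 8 N presses it home, over 15 N cracks it. Origin: centre of its underside; z up. It starts 25 to 40 mm short of the long rail, 30 to 50 mm short of the end stop (seen at its centre), its long side askew to the long rail by up to 0.25 rad.
- stage: Fixed flat grey-painted imager stage, top 25 mm above the bench; it reaches from -95 to +115 mm along its x and from -130 to +130 mm along its y. Origin: on the bench below the middle; z up. The long rail stands on it at its +x side, the end stop at its +y side; together they form a square corner open towards -x and -y.
- rail: Long steel rail on the stage, 215 mm along y, 12 mm thick, 10 mm high. Origin: on the stage top, mid-length of the inner face (x = 0); axes as the stage's. Seated, the plate's origin is at x = -42.5 mm. The plate grips it (friction near 1): askew, one corner touching, it can wedge under a push at mid side; a push near the end that lags behind turns it flush.
- endstop: Short steel end stop fixed on the stage, 95 mm along x, 12 mm thick, 10 mm high. Origin: on the stage top, in the inner face, middle of its length; axes parallel to the stage's. The inner face is at y = 0 and the plate belongs on the -y side: seated, the plate's origin is at y = -64 mm here.
- jar: Bystander: small white screw-cap jar, radius 16 mm, 38 mm tall, in the tray beside the pusher. Origin: centre of its underside.
- vial: Bystander: cryovial, radius 7 mm, 45 mm tall, standing on the stage behind the long rail. Origin: centre of its underside.
- medium_bottle: Bystander: square medium bottle, 75 x 75 mm, 177 mm tall, on the bench at the robot's right. Origin: centre of its underside.
- tip_box: Bystander: box of pipette tips, 85 x 122 x 65 mm, on the bench at the robot's left. Origin: centre of its underside.
- dishes: Bystander: stack of three culture dishes, radius 45 mm, 44 mm high, on the bench at the robot's right. Origin: centre of its underside.
Mind the look-alikes: they are no part of the job. What is shaped like the pusher but green or turquoise is not meant.

How it is judged (in metres and radians):
On the way, in this order (a step that is already met when the one before it is completed fails the run):
1. The pusher is lifted out of the tray (z of pusher in the frame of tray above 0.03 m), for 0.1 s.
2. The pusher presses the plate's long side flush against the long rail (over 1.5 N, square to 0.025 rad) (contact force between plate and rail above 1.5 N and contact force between pusher and plate above 1 N and angle between the y axis of plate and the y axis of stage, either way round below 0.025 rad and x of plate in the frame of rail above -0.044 m), for 0.2 s.
3. The pusher has slid the plate along the rail (it is still within 4 mm of it) and presses it against the end stop (over 1.5 N) (contact force between plate and endstop above 1.5 N and contact force between pusher and plate above 1 N and x of plate in the frame of rail above -0.0465 m), for 0.2 s.
At the end, for the whole second after the job is handed in: The plate lies flat on the stage at rest, within 1.5 mm of the long rail and within 1.5 mm of the end stop, square to them within 0.025 rad; the pusher stands upright on the floor of the tray, at rest and released (angle between the y axis of plate and the y axis of stage, either way round below 0.025 rad and x of plate in the frame of rail above -0.044 m and y of plate in the frame of endstop above -0.0655 m and z of plate in the frame of stage below 0.0265 m and angle between plate's own z axis and vertical below 0.02 rad and linear speed of plate below 0.005 m/s and angle between pusher's own z axis and vertical below 0.08 rad and x of pusher in the frame of tray between -0.09 and 0.09 m and y of pusher in the frame of tray between -0.05 and 0.05 m and z of pusher in the frame of tray between 0.002 and 0.007 m and linear speed of pusher below 0.01 m/s and contact force between the fingers and pusher below 0.1 N); the robot touches nothing.
It fails at once if the plate is pushed with more than 15 N (by the pusher, or against the rail or the end stop) (contact force between pusher and plate above 15 N or contact force between plate and rail above 15 N or contact force between plate and endstop above 15 N).
It fails at once if the robot itself touches the plate (contact force between any of the fingers, the arm and plate above 0.3 N).
It fails at once if the plate is tipped or lifted off the stage (angle between plate's own z axis and vertical above 0.15 rad or z of plate in the frame of stage above 0.032 m).
It fails at once if a bystander is moved by more than 25 mm (distance of any of jar, vial, medium_bottle, tip_box, dishes from where it was at the start of the episode above 0.025 m).
It also fails if it takes over 62 s, if anything falls off the work surface, if the arm or the gripper's body presses on something with over 40 N, if the wrist force passes 120 N, or if a joint passes its speed limit or range.

ROBOT

A 7-joint arm with a two-finger parallel gripper is mounted at the origin on the work surface. World frame = base frame: x ahead of the robot, y to its left, z up, the work surface at z = 0. Lengths are in mm, angles in rad, forces in N, time in s.
With the tool pointing down it reaches from about 400 to 875 mm from the base axis. Payload 6.5 kg.
Tool frame: the origin (TCP) lies on the centre line of the jaws, within the pads' length; the fingertips stand 19 mm ahead of it and the grasp point (between the pads) is the TCP (manip.tip_reach is the distance from the TCP to the fingertips, in mm); z points along the fingers, y is the direction in which the jaws open and shut (so a half turn about z gives the same grasp; the last joint's range is limited). The gripper opens to 88 mm and grips with 3 to 60 N. Pads are 18 mm wide; open, the fingers measure 123 mm over their backs; the gripper's body (75 mm by 187 mm) begins 45 mm behind the grasp point.
Start: joints at [1.045, 0.536, -0.004, 1.538, 0.003, 1.067, -0.071], TCP at [288.445, -582.486, 257.716] pointing down, gripper open.
Joint ranges: [-2.7, 2.7], [-0.37, 2.16], [-1.27, 1.26], [0.24, 2.4], [-1.31, 4.45], [0.19, 1.91], [-2.76, 2.76]. Speed limits (rad/s): [2.39, 2.39, 3.14, 3.14, 3.14, 3.14, 3.14].

INTERFACE

Orientations are given as [roll, pitch, yaw] about the fixed x, y, z axes, in that order (R = Rz(yaw) Ry(pitch) Rx(roll)).
In Python, from plant import manip gives the robot as it stands.
- The arm moves only by the shell command python3 -m handwheel 'ROWS' [FORCE]. ROWS is JSON, a list of rows, each a list of 7 numbers: the turn, a rotation vector about the tool's x, y, z normalised to -1 to 1, where 1 is 180 degrees, then the shift along the tool's x, y, z normalised to -1 to 1, where 1 is 250 mm, then the gripper's target within -1 to 1 (shut at 1, half-way at 0, fully open at -1). A call has 1 to 8 rows; each row shifts and turns the commanded pose from where the row before left it, along the tool's axes as they then stand; what a row does not reach is not made up. A row lasts 1/10 s, in which the tool goes at most 50 mm and 8.59 degrees, less where a joint would pass 70% of its speed; a pose out of reach is approached as far as the arm can. A call with a number of a shift or a turn outside -1 to 1 is refused whole. A call with a gripper value outside its range is refused whole. The fingers move at their own pace and stop on an object; FORCE is the grip in N (left out, the last holds). Time passes only in rows, so rows that do not move let the fingers close. It gives the time, the measured TCP pose, the force and the opening at its end, in the units of the state.
- manip.get_obs(): the state, without advancing time (a new reading comes with each control period).
- manip.grab_frame(name): name is "scene" or "top" or "wrist"; returns the picture (400x640x3 uint8, blue, green, red); there is no depth.
- manip.camera_model(name): a dict with "K" (3x3 intrinsics, pixels), "extrinsics" (4x4, takes a point from camera to world coordinates). Camera axes: x right, y up, looking along -z (the intrinsics and any distortion apply to the point x, -y, -z); pixel columns grow to the right and rows downward; lengths in mm; the calibration is good to about 2 mm. A picture is of the moment at which its call begins: read the wrist's pose just before it. camera_model takes no time and is no camera call; for the wrist camera it gives the pose at the moment of the call.
- manip.close_job(): hands the job in, once; it reports no verdict.
The state is a dict: "time": time; "joint_positions": joint angles; "dq": joint speeds; "joint_efforts": joint torques, N m; "position": TCP position; "tcp_rot": TCP orientation; "ft_force": force on the tool from outside, world axes, zero at the start; "moment": the same for the moment, N m; "gripper_width": finger opening in mm.
Only numpy, scipy, OpenCV 4.12 (cv2) and the standard library are available. Lean on these libraries where they do the work, as an engineer would, in place of code of your own. Each camera call takes 0.05 s, during which the arm holds its last target.

## Working session

There is one attempt and no reset: what is moved stays moved. The work goes in short steps, Python scripts to look and compute and a shell command to move; the robot and the scene stay as the last step left them, time stands still between calls to the robot, and variables do not carry over. Pictures are saved under pics/ and viewed, and the job is handed in when it is done.

```bash
ls; mkdir -p pics
python3 - <<'E'
from plant import manip
import cv2
o=manip.get_obs()
print({k:o[k] for k in ('time','position','tcp_rot','ft_force','gripper_width')})
for n in ("scene","top","wrist"):
    m=manip.camera_model(n); print(n,m)
    cv2.imwrite(f"pics/{n}0.png",manip.grab_frame(n))
print(manip.tip_reach)
E
```

```text
pics
{'time': 0.0, 'position': array([ 288.16550791, -581.99697269,  256.85007876]), 'tcp_rot': array([-3.13989386e+00,  1.41908103e-04,  4.59832294e-01]), 'ft_force': array([-0.79456521,  0.30811517,  0.16942877]), 'gripper_width': 88.04084367871302}
scene {'K': array([[376.82251442,   0.        , 324.63740931],
       [  0.        , 376.82251442, 201.27215121],
       [  0.        ,   0.        ,   1.        ]]), 'extrinsics': array([[ 4.38869963e-01, -5.31225609e-01,  7.24701668e-01,
         1.30204704e+03],
       [ 8.98407532e-01,  2.45028740e-01, -3.64451401e-01,
        -3.97006587e+02],
       [ 1.60331813e-02,  8.11024210e-01,  5.84792842e-01,
         6.47425309e+02],
       [ 0.00000000e+00,  0.00000000e+00,  0.00000000e+00,
         1.00000000e+00]])}
top {'K': array([[441.79397874,   0.        , 326.01118783],
       [  0.        , 441.79397874, 198.98117547],
       [  0.        ,   0.        ,   1.        ]]), 'extrinsics': array([[-5.63794342e-03,  9.90574228e-01, -1.36860921e-01,
         3.78849211e+02],
       [-9.99902772e-01, -3.83887894e-03,  1.34055850e-02,
        -7.96370905e-01],
       [ 1.27538345e-02,  1.36923195e-01,  9.90499560e-01,
         1.42911358e+03],
       [ 0.00000000e+00,  0.00000000e+00,  0.00000000e+00,
         1.00000000e+00]])}
wrist {'K': array([[275.35773131,   0.        , 321.15986299],
       [  0.        , 275.35773131, 195.20559657],
       [  0.        ,   0.        ,   1.        ]]), 'extrinsics': array([[ 4.45512737e-01,  8.54790450e-01,  2.66179803e-01,
         3.57366797e+02],
       [-8.95275393e-01,  4.25568737e-01,  1.31807515e-01,
        -5.48473231e+02],
       [-6.09997673e-04, -2.97026154e-01,  9.54869149e-01,
         3.84055908e+02],
       [ 0.00000000e+00,  0.00000000e+00,  0.00000000e+00,
         1.00000000e+00]])}
19.0
```

View pics/scene0.png

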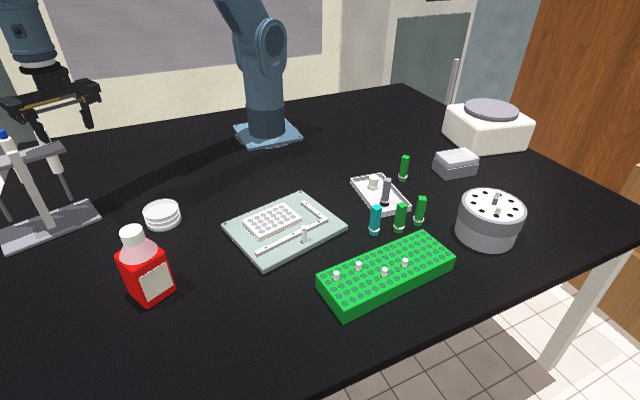

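View pics/top0.png

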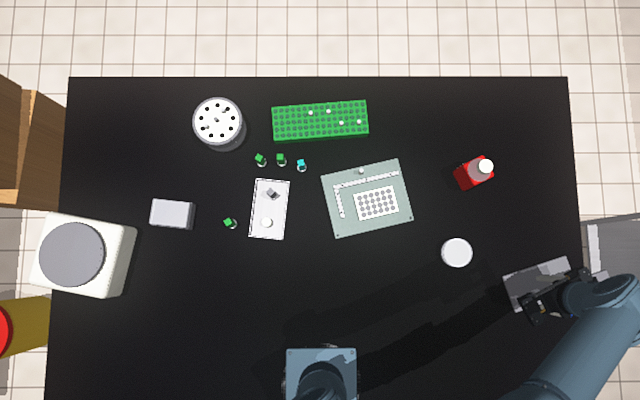

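View pics/wrist0.png

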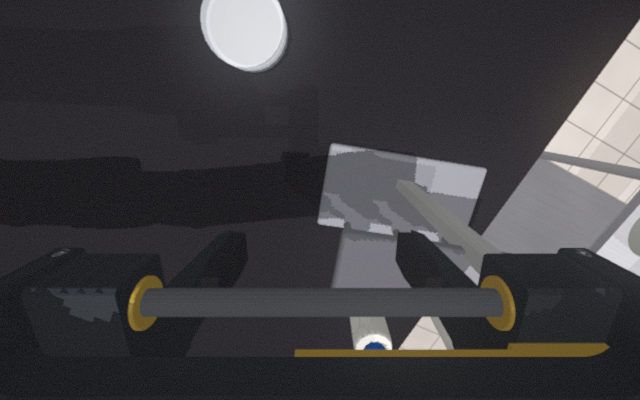

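The scene view shows the tray around (378,193) with the grey pusher at (386,190), and the stage around (284,230). In the top view the tray is around (270,208), the stage at (367,197) and the plate at (376,204). The gripper is at the right, next to a pipette stand.

Run:
```python
import cv2
t=cv2.imread("pics/top0.png"); c=t[145:250,235:425]; cv2.imwrite("pics/top0c.png",cv2.resize(c,None,fx=4.2,fy=4.2,interpolation=cv2.INTER_CUBIC))
t=cv2.imread("pics/scene0.png"); c=t[145:280,210:440]; cv2.imwrite("pics/scene0c.png",cv2.resize(c,None,fx=3.4,fy=3.4,interpolation=cv2.INTER_CUBIC))
```

```text
(no output)
```

View pics/top0c.png

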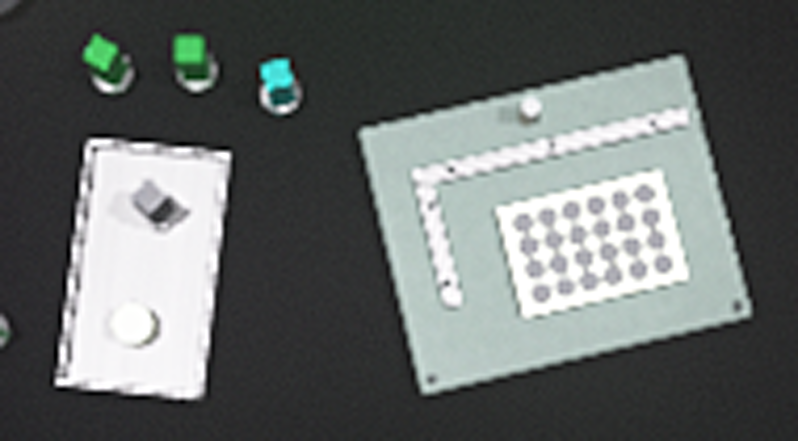

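View pics/scene0c.png

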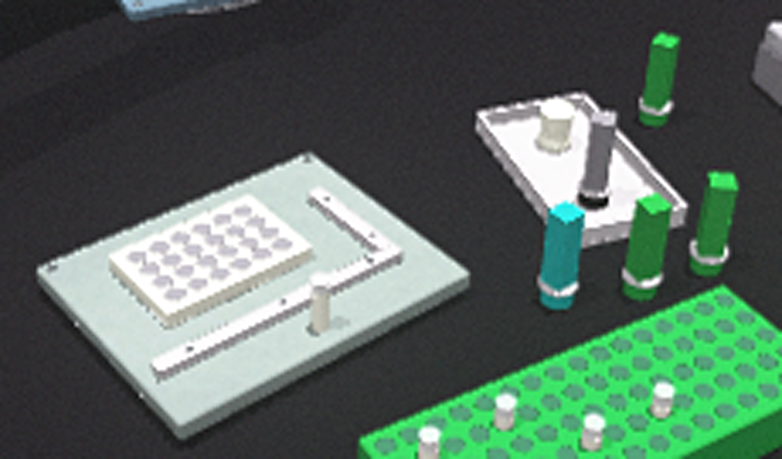

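```bash
cat > h.py <<'E'
import numpy as np, cv2
from plant import manip
def ray(px,m):
    K=np.array(m["K"]);E=np.array(m["extrinsics"])
    x=(px[0]-K[0,2])/K[0,0]; y=(px[1]-K[1,2])/K[1,1]
    return E[:3,3],E[:3,:3]@np.array([x,-y,-1.])
def onplane(px,m,z):
    o,d=ray(px,m); return o+d*(z-o[2])/d[2]
def proj(P,m):
    K=np.array(m["K"]);E=np.array(m["extrinsics"])
    c=E[:3,:3].T@(np.array(P,float)-E[:3,3]); return np.array([K[0,0]*c[0]/-c[2]+K[0,2],-K[1,1]*c[1]/-c[2]+K[1,2]])
def two(p1,m1,p2,m2):
    o1,d1=ray(p1,m1);o2,d2=ray(p2,m2)
    A=np.stack([d1,-d2],1);s=np.linalg.lstsq(A,o2-o1,rcond=None)[0]
    a=o1+d1*s[0];b=o2+d2*s[1];return (a+b)/2,np.linalg.norm(a-b)
def rectW(mask,m,z):
    cs,_=cv2.findContours(mask,cv2.RETR_EXTERNAL,cv2.CHAIN_APPROX_NONE)
    c=max(cs,key=cv2.contourArea)
    c=cv2.convexHull(c)[:,0].astype(float)
    w=np.array([onplane(p,m,z)[:2] for p in c],np.float32)
    return cv2.minAreaRect(w)
E
python3 - <<'E'
from h import *
m=manip.camera_model("top"); s=manip.camera_model("scene")
t=cv2.imread("pics/top0.png"); hsv=cv2.cvtColor(t,cv2.COLOR_BGR2HSV)
roi=np.zeros(t.shape[:2],np.uint8); roi[150:245,312:420]=255
st=((t.min(2)>90)*255).astype(np.uint8)
print("stage",rectW(st&roi,m,25))
roi[:]=0; roi[170:245,243:296]=255
print("tray",rectW(st&roi,m,20))
roi[:]=0; roi[184:222,351:402]=255
for th in (205,215,225):
  pl=((t.min(2)>th)*255).astype(np.uint8)&roi
  pl=cv2.morphologyEx(pl,cv2.MORPH_CLOSE,np.ones((5,5)))
  print("plate",rectW(pl,m,39))
f=lambda x,y:(235+x/4.2-.4,145+y/4.2-.4); g=lambda x,y:(210+x/3.4-.35,145+y/3.4-.35)
for n,c,z in [("stage",[(360,130),(685,55),(750,315),(422,393)],25),("tray",[(90,138),(232,152),(203,400),(57,385)],20),("plate",[(497,207),(662,168),(690,280),(524,320)],39),("rail top inner ends",[(690,123),(440,180)],35),("stop inner",[(440,183),(462,300)],35),("pusher top",[(146,183),(166,195),(150,213),(133,198)],89),("jar",[(133,325)],42),("vial",[(530,103)],70)]:
  print(n,[onplane(f(*p),m,z)[:2].round(1) for p in c])
print("pusher", two(f(148,197),m,g(603,118),s))
for n,c,z in [("stage",[(38,270),(308,155),(468,278),(183,430)],25),("pl",[(110,265),(247,197),(315,245),(165,310)],39),("railin",[(152,358),(388,250)],35),("stop",[(312,197),(375,245)],35),("tray",[(477,108),(586,95),(686,210),(583,245)],20),("foot",[(594,205)],4)]:
  print("scene",n,[onplane(g(*p),s,z)[:2].round(1) for p in c])
E
```

```text
stage ((577.12890625, -150.09796142578125), (210.93763732910156, 260.8154602050781), 13.107033729553223)
tray ((544.1966552734375, 163.83587646484375), (112.96660614013672, 192.50738525390625), 83.71104431152344)
plate ((559.3126831054688, -177.64321899414062), (87.3346176147461, 129.37879943847656), 13.134032249450684)
plate ((559.428466796875, -177.48631286621094), (86.88101196289062, 129.24954223632812), 13.224831581115723)
plate ((559.2974243164062, -177.42535400390625), (86.65387725830078, 129.07090759277344), 13.224831581115723)
stage [array([649.4,  -1.8]), array([ 707.7, -254.1]), array([ 505.3, -298. ]), array([447.3, -47.8])]
tray [array([644.7, 206.2]), array([633.4,  96.8]), array([443.1, 117.7]), array([455., 228.])]
plate [array([ 587. , -105.4]), array([ 616.5, -231.6]), array([ 530.7, -250.5]), array([ 501. , -124.6])]
rail top inner ends [array([ 652.1, -254.6]), array([608.5, -62.6])]
stop inner [array([606.2, -62.6]), array([516.7, -78.3])]
pusher top [array([598.2, 154.7]), array([589.2, 140. ]), array([576. , 151.5]), array([587.1, 164. ])]
jar [array([498.3, 168.6])]
vial [array([ 660.8, -128.9])]
pusher (array([588.18862347, 153.60994848,  88.37046588]), np.float64(1.0244778875957958))
scene stage [array([ 508.7, -297.4]), array([450.9, -49.9]), array([655.3,  -4.7]), array([ 713.6, -250.9])]
scene pl [array([ 543.3, -249.7]), array([ 505. , -125.9]), array([ 585.5, -101. ]), array([ 609.6, -228.3])]
scene railin [array([ 649.5, -250.9]), array([610.1, -50.6])]
scene stop [array([521.8, -76.3]), array([600.3, -57. ])]
scene tray [array([437.9, 124.8]), array([460.5, 229.5]), array([649. , 204.8]), array([652.7, 101.5])]
scene foot [array([593.4, 153. ])]
```

```bash
python3 -m handwheel '[[0,0,0,0,0,-0.16,-1],[0,0,0,0,0,-0.16,-1],[0,0,0,0.1355,-0.1245,0,-1],[0,0,0,0.1355,-0.1245,0,-1],[0,0,0,0.1355,-0.1245,0,-1],[0,0,0,0.1355,-0.1245,0,-1],[0,0,0,0.1355,-0.1245,0,-1],[0,0,0,0.1355,-0.1245,0,-1]]'; python3 -m handwheel '[[0,0,0,0.1355,-0.1245,0,-1],[0,0,0,0.1355,-0.1245,0,-1],[0,0,0,0.1355,-0.1245,0,-1],[0,0,0,0.1355,-0.1245,0,-1],[0,0,0,0.1355,-0.1245,0,-1],[0,0,0,0.1355,-0.1245,0,-1],[0,0,0,0.1355,-0.1245,0,-1],[0,0,0,0.1355,-0.1245,0,-1]]'
```

```text
time: 0.95
position: [387.9, -323.0, 337.6]
tcp_rot: [-3.142, 0.0, 0.46]
ft_force: [1.1, 0.5, 0.5]
gripper_width: 88.0
time: 1.75
position: [520.3, 20.2, 337.7]
tcp_rot: [3.141, 0.0, 0.46]
ft_force: [-0.7, -0.5, 0.1]
gripper_width: 88.0
```

```bash
python3 -m handwheel '[[0,0,0,0.09,-0.08,0,-1],[0,0,-0.0385,0,0,0.11,-1],[0,0,-0.0385,0,0,0.11,-1],[0,0,-0.0385,0,0,0.11,-1],[0,0,-0.0385,0,0,0.11,-1],[0,0,0,0,0,0,-1],[0,0,0,0,0,0,-1],[0,0,0,0,0,0,-1]]'
python3 - <<'E'
from h import *
m=manip.camera_model("wrist");o=manip.get_obs();print(o['position'],o['tcp_rot'])
i=manip.grab_frame("wrist"); cv2.imwrite("pics/w1.png",i)
np.save("w1.npy",m["extrinsics"])
for P in [(588.2,153.6,89),(588.2,153.6,4)]: print(proj(P,m))
print(proj(o['position'],m))
E
```

```text
time: 2.55
position: [532.3, 46.5, 229.2]
tcp_rot: [3.14, -0.002, 0.941]
ft_force: [-0.7, -0.7, 0.4]
gripper_width: 88.2
[532.28167707  46.54584303 229.23895101] [ 3.13982268e+00 -1.52783978e-03  9.41094468e-01]
[300.06347691  58.85205595]
[305.20235724  71.66297782]
[319.84801565 262.82638246]
```

View pics/w1.png

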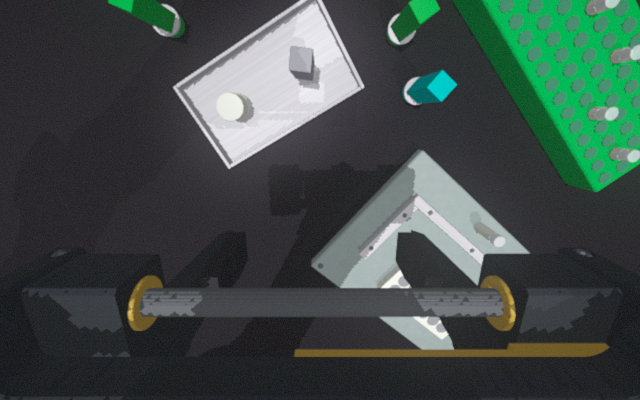

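The wrist view shows the tray, with the pusher top at about (301,62), which agrees with the estimate from the top view. The jar is at (232,106). Next I'll measure the grip's yaw in a zoomed crop.

Run:
```python
import cv2
t=cv2.imread("pics/w1.png"); cv2.imwrite("pics/w1c.png",cv2.resize(t[30:105,265:345],None,fx=8,fy=8,interpolation=cv2.INTER_CUBIC))
```

```text
(no output)
```

View pics/w1c.png

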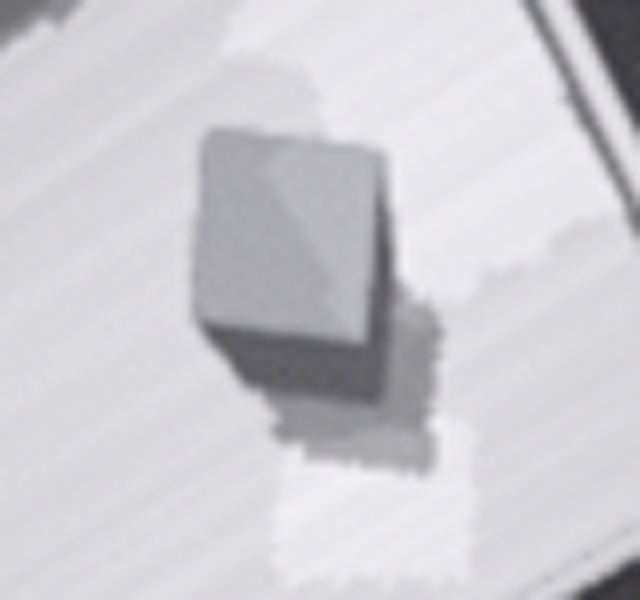

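Run:
```python
from h import *
m=manip.camera_model("wrist");m["extrinsics"]=np.load("w1.npy")
c=[(207,130),(383,148),(367,342),(197,318)]
W=np.array([onplane((265+x/8-.45,30+y/8-.45),m,89)[:2] for x,y in c]);print(W.round(1),W.mean(0))
for i in range(4):
    d=W[(i+1)%4]-W[i];print(np.linalg.norm(d),np.degrees(np.arctan2(d[1],d[0]))%90)
p=W.mean(0);o=manip.get_obs();d=p-o['position'][:2];s=o['tcp_rot'][2]
print("tool shift",d@[np.cos(s),np.sin(s)],d@[np.sin(s),-np.cos(s)])
```

```text
[[587.7 166.7]
 [602.1 154.1]
 [589.1 139.5]
 [575.2 152.6]] [588.52227057 153.21690324]
19.211929493691194 48.79994223300896
19.55861224266685 48.252633063508455
19.0533408951437 46.63507780929169
18.837985223308394 48.75541385810055
tool shift 119.2976719081514 -17.3400230716918
```

```bash
python3 -m handwheel '[[0,0,0.033,0,0,0,-1],[0,0,0,0.156,-0.0397,0,-1],[0,0,0,0.156,-0.0397,0,-1],[0,0,0,0.156,-0.0397,0.12,-1],[0,0,0,0,0,0.14,-1],[0,0,0,0,0,0.14,-1],[0,0,0,0,0,0,-1],[0,0,0,0,0,0,-1]]'
python3 - <<'E'
from h import *
m=manip.camera_model("wrist");o=manip.get_obs();print(o['position'],o['tcp_rot'])
i=manip.grab_frame("wrist"); cv2.imwrite("pics/w2.png",i)
for P in [(588.4,153.4,89)]: print(proj(P,m))
E
```

```text
time: 3.4
position: [587.8, 153.4, 129.1]
tcp_rot: [3.141, -0.001, 0.839]
ft_force: [-0.1, 0.5, 1.0]
gripper_width: 88.5
[587.7653756  153.35311908 129.10069814] [ 3.14109032e+00 -6.30378491e-04  8.39062957e-01]
[320.68080264 230.09956629]
```

View pics/w2.png

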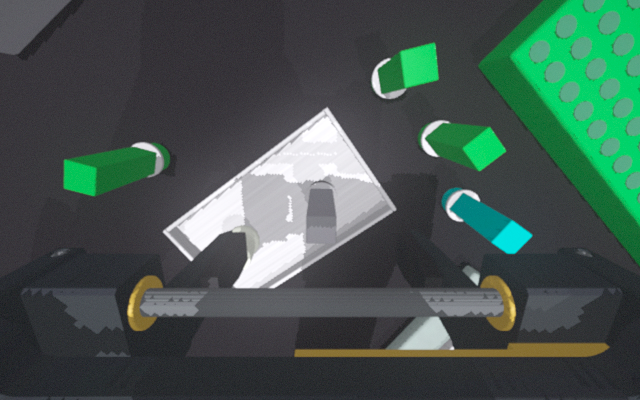

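```bash
python3 -m handwheel '[[0,0,0,0,0,0,-0.3],[0,0,0,0,0,0.07,-0.3],[0,0,0,0,0,0.07,-0.3],[0,0,0,0,0,0.07,-0.3],[0,0,0,0,0,0.07,-0.3],[0,0,0,0,0,0,-0.3],[0,0,0,0,0,0,1],[0,0,0,0,0,0,1]]' 60;python3 -m handwheel '[[0,0,0,0,0,0,1],[0,0,0,0,0,0,1],[0,0,0,0,0,0,1],[0,0,0,0,0,0,1]]' 60
```

```text
time: 4.25
position: [587.7, 153.5, 58.4]
tcp_rot: [3.141, -0.001, 0.84]
ft_force: [-0.5, 0.1, 0.7]
gripper_width: 43.6
time: 4.65
position: [587.5, 153.3, 58.2]
tcp_rot: [3.141, -0.0, 0.84]
ft_force: [-1.0, -0.7, 2.9]
gripper_width: 19.3
```

```bash
python3 -m handwheel '[[0,0,0,0,0,-0.1,1],[0,0,0,0,0,-0.17,1],[0,0,0,0,0,-0.18,1],[0,0,0.0389,0,0,0,1],[0,0,0.0389,0,0,0,1],[0,0,0.0389,0,0,0,1],[0,0,0.0389,0,0,0,1],[0,0,0.0389,0,0,0,1]]' 60;python3 -m handwheel '[[0,0,0,-0.0773,0.14,0,1],[0,0,0,-0.0773,0.14,0,1],[0,0,0,-0.0773,0.14,0,1],[0,0,0,-0.0773,0.14,0,1],[0,0,0,-0.0773,0.14,0,1],[0,0,0,-0.0773,0.14,0,1],[0,0,0,-0.0773,0.14,0,1],[0,0,0,-0.0773,0.14,0,1]]';python3 -m handwheel '[[0,0,0,-0.0773,0.14,0,1],[0,0,0,0,0,0,1],[0,0,0,0,0,0,1],[0,0,0,0,0,0,1]]'
python3 - <<'E'
from h import *
m=manip.camera_model("wrist");o=manip.get_obs();print(o['position'],o['tcp_rot'])
i=manip.grab_frame("wrist"); cv2.imwrite("pics/w3.png",i); np.save("w3.npy",m["extrinsics"])
i=manip.grab_frame("top"); cv2.imwrite("pics/t3.png",i)
i=manip.grab_frame("scene"); cv2.imwrite("pics/s3.png",cv2.resize(i[120:280,210:450],None,fx=3,fy=3,interpolation=cv2.INTER_CUBIC))
E
```

```text
time: 5.45
position: [586.9, 153.1, 170.2]
tcp_rot: [3.142, 0.001, 0.224]
ft_force: [-0.9, -0.6, -1.4]
gripper_width: 19.6
time: 6.25
position: [499.4, -156.0, 170.3]
tcp_rot: [-3.142, 0.0, 0.229]
ft_force: [1.4, -0.6, -0.8]
gripper_width: 19.4
time: 6.65
position: [489.6, -191.5, 170.3]
tcp_rot: [-3.141, -0.0, 0.231]
ft_force: [-0.1, 0.4, -1.6]
gripper_width: 19.7
[ 489.64090481 -191.5340067   170.27172351] [-3.14077013e+00 -2.87604394e-04  2.30734276e-01]
```

View pics/w3.png

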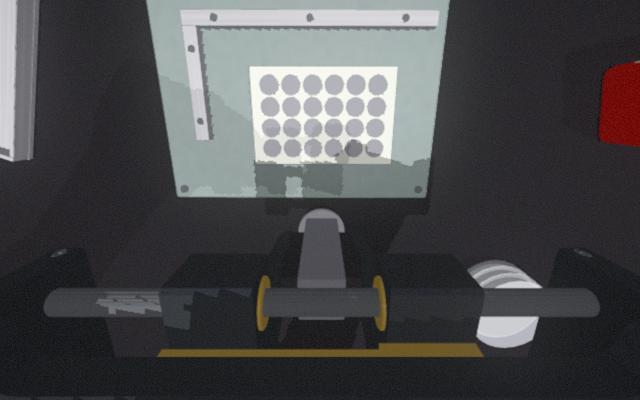

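View pics/s3.png

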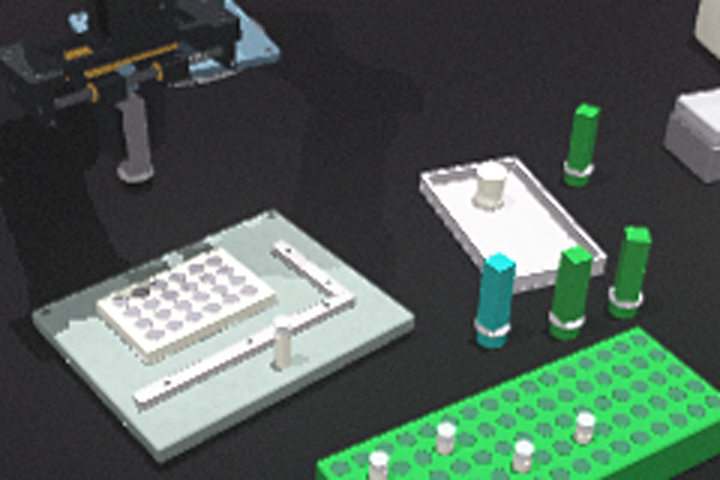

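The wrist view shows the pusher hanging straight in the jaws at (322,230). The plate is ahead of it, spanning (250..397, 67..163). The rail's inner edge is near row 26 and the end stop's inner edge near column 205.

Run:
```python
import cv2
t=cv2.imread("pics/w3.png"); cv2.imwrite("pics/w3c.png",cv2.resize(t[0:200,145:455],None,fx=2.55,fy=2.55,interpolation=cv2.INTER_CUBIC))
from h import *
m=manip.camera_model("wrist");m["extrinsics"]=np.load("w3.npy")
roi=np.zeros(t.shape[:2],np.uint8); roi[45:180,235:410]=255
hsv=cv2.cvtColor(t,cv2.COLOR_BGR2HSV)
b=t.astype(int); 
print(t[75,260],t[160,300],t[160,385],t[120,420],t[170,350],t[175,400])
for k in (3,):
  pl=(((b[...,2]>=b[...,0]+5)&(b.max(2)>60))*255).astype(np.uint8)&roi
  pl=cv2.morphologyEx(cv2.morphologyEx(pl,cv2.MORPH_OPEN,np.ones((3,3))),cv2.MORPH_CLOSE,np.ones((9,9)))
  cv2.imwrite("pics/m3.png",pl); r=rectW(pl,m,39);print(r)
```

```text
[241 249 247] [216 223 221] [179 188 185] [182 184 170] [130 131 122] [128 129 118]
((558.6428833007812, -177.64651489257812), (83.28243255615234, 126.55215454101562), 13.328143119812012)
```

View pics/w3c.png

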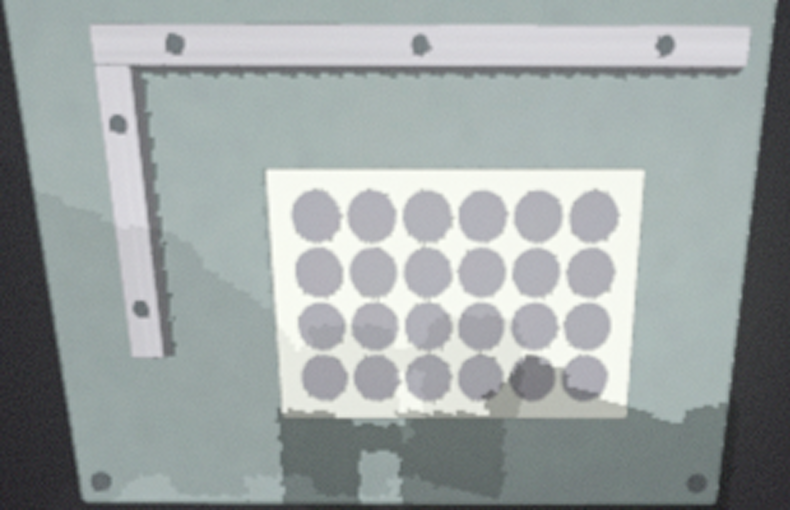

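View pics/m3.png

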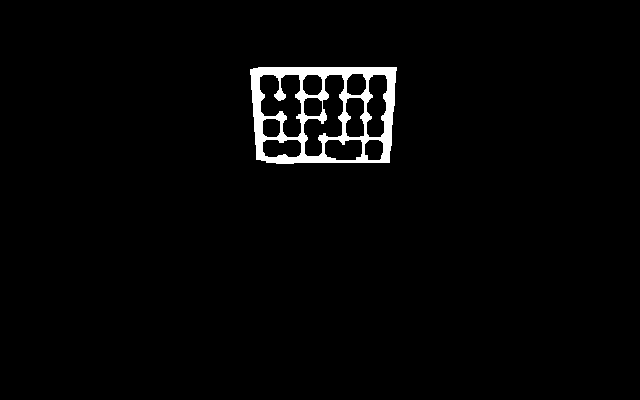

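Run:
```python
from h import *
m=manip.camera_model("wrist");m["extrinsics"]=np.load("w3.npy")
f=lambda x,y:(145+(x+.5)/2.55-.5,(y+.5)/2.55-.5)
def seg(n,a,b,z):
    A=onplane(f(*a),m,z)[:2];B=onplane(f(*b),m,z)[:2];d=A-B
    print(n,A.round(1),B.round(1),"len",np.linalg.norm(d).round(1),"ang",np.degrees(np.arctan2(-d[0],d[1])).round(2)); return A,B
ra,rb=seg("rail in",(132,66),(745,68),35)
seg("plate far",(265,170),(644,170),39)
seg("plate near",(281,418),(627,418),39)
seg("stage near",(85,502),(717,504),25)
ea,eb=seg("stop in",(134,70),(163,356),35)
C=np.mean([onplane(f(*p),m,39)[:2] for p in [(265,170),(644,170),(281,418),(627,418)]],0);print(C)
for th in (13.1,):
  t=np.radians(th);ex=np.array([np.cos(t),np.sin(t)]);ey=np.array([-np.sin(t),np.cos(t)])
  print("gap x",((ra+rb)/2-C)@ex-42.5,"gap y",((ea+eb)/2-C)@ey-64)
o=manip.get_obs()['position'][:2];print("tcp rel plate",(o-C)@ex,(o-C)@ey)
```

```text
rail in [606.1 -57.3] [ 652.  -253.5] len 201.5 ang 13.17
plate far [ 584.9 -105.7] [ 614.3 -229.8] len 127.5 ang 13.33
plate near [ 502.7 -124.5] [ 532.3 -249.8] len 128.8 ang 13.32
stage near [446.7 -49.8] [ 505.2 -300.3] len 257.2 ang 13.13
stop in [605.1 -58.1] [514.5 -77.8] len 92.7 ang -77.72
[ 558.55242057 -177.47019428]
gap x 31.168196216264562 gap y 42.410770080560496
tcp rel plate -70.20270844660368 1.9612298516593754
```

```bash
python3 -m handwheel '[[0,0,0,0,0.008,0.117,1],[0,0,0,0,0,0.117,1],[0,0,0,0,0,0.08,1],[0,0,0,0,0,0.04,1],[0,0,0,0,0,0,1],[0,0,0,0,0,0,1],[0,0,0,0.02,0,0,1],[0,0,0,0.02,0,0,1]]';python3 -m handwheel '[[0,0,0,0,0,0,1],[0,0,0,0,0,0,1]]'
python3 - <<'E'
from h import *
m=manip.camera_model("wrist");o=manip.get_obs();print(o['position'],o['tcp_rot'],o['ft_force'])
i=manip.grab_frame("wrist"); cv2.imwrite("pics/w4.png",i); np.save("w4.npy",m["extrinsics"])
i=manip.grab_frame("scene"); cv2.imwrite("pics/s4.png",cv2.resize(i[150:280,210:380],None,fx=4,fy=4,interpolation=cv2.INTER_CUBIC))
E
```

```text
time: 7.6
position: [500.6, -192.8, 82.8]
tcp_rot: [3.141, -0.002, 0.229]
ft_force: [-0.0, -0.4, -0.6]
gripper_width: 19.8
time: 7.8
position: [499.8, -192.7, 82.1]
tcp_rot: [3.141, -0.0, 0.229]
ft_force: [0.2, -0.9, -2.1]
gripper_width: 19.5
[ 499.84155059 -192.6549566    82.12172591] [ 3.14131548e+00 -4.75155945e-04  2.29164399e-01] [ 0.21567915 -0.94518741 -2.13141639]
```

View pics/w4.png

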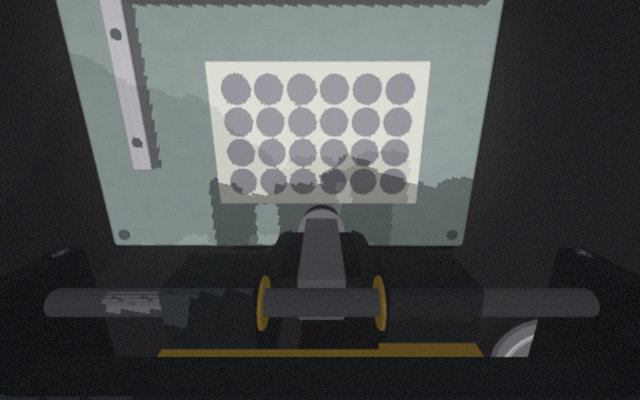

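View pics/s4.png

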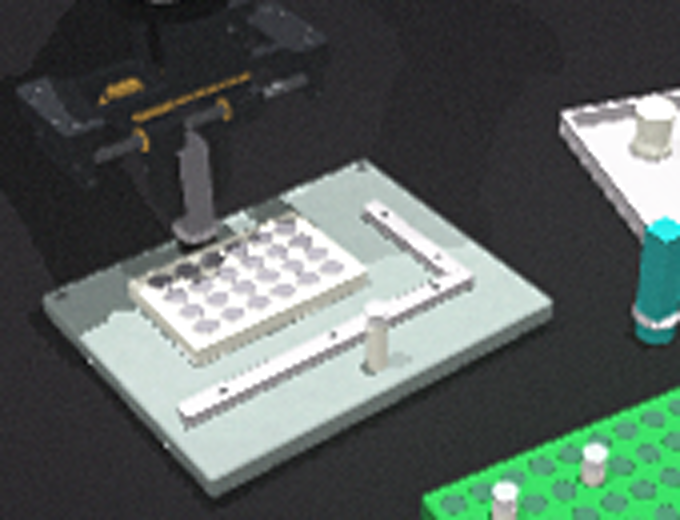

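```bash
python3 -m handwheel '[[0,0,0,0.008,-0.0064,0,1],[0,0,0,0.008,0,0,1],[0,0,0,0.008,0,0,1],[0,0,0,0.01,0,0,1],[0,0,0,0.012,0,0,1],[0,0,0,0.012,0,0,1],[0,0,0,0.012,0,0,1],[0,0,0,0,0,0,1]]'
cat > look.py <<'E'
from h import *
import sys
n=sys.argv[1]
m=manip.camera_model("wrist");o=manip.get_obs();print(o['position'].round(1),o['ft_force'].round(1),o['time'])
i=manip.grab_frame("wrist"); cv2.imwrite(f"pics/{n}.png",i); np.save(n+".npy",m["extrinsics"])
E
python3 look.py w5
```

```text
time: 8.7
position: [516.8, -186.9, 81.9]
tcp_rot: [3.142, -0.001, 0.229]
ft_force: [0.1, 0.3, -0.9]
gripper_width: 19.1
[ 516.8 -186.9   81.9] [ 0.1  0.3 -0.9] 8.7
```

View pics/w5.png

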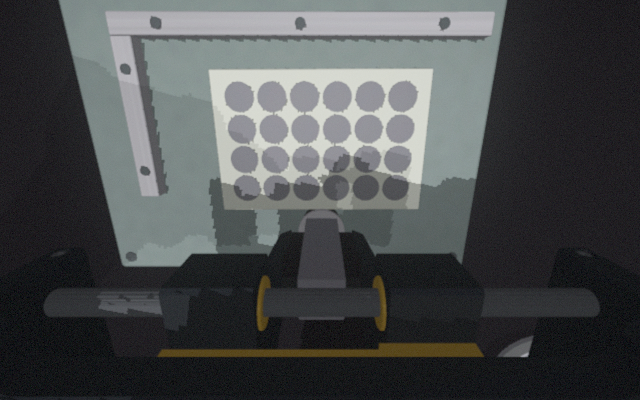

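```bash
cat > meas.py <<'E'
from h import *
import sys
n=sys.argv[1]; x0,x1,y0,y1=map(int,sys.argv[2:6])
t=cv2.imread(f"pics/{n}.png").astype(int); m=manip.camera_model("wrist");m["extrinsics"]=np.load(n+".npy")
pl=(((t[...,2]>=t[...,0]+5)&(t.max(2)>60))*255).astype(np.uint8)
r=np.zeros_like(pl);r[y0:y1,x0:x1]=255;pl&=r
pl=cv2.morphologyEx(cv2.morphologyEx(pl,cv2.MORPH_OPEN,np.ones((3,3))),cv2.MORPH_CLOSE,np.ones((9,9)))
R=rectW(pl,m,39);print(R)
th=np.radians(13.15);ex=np.array([np.cos(th),np.sin(th)]);ey=np.array([-np.sin(th),np.cos(th)])
C=np.array(R[0]);print("C in stage",(C-[567.4,-152.4])@ex,(C-[567.4,-152.4])@ey)
for a in sys.argv[6:]:
    p=[float(v) for v in a.split(",")];w=onplane(p[:2],m,p[2])[:2];print(a,w.round(1),((w-[567.4,-152.4])@ex).round(1),((w-[567.4,-152.4])@ey).round(1))
E
python3 meas.py w5 195 450 50 225 146,35,35 491,36,35 210,70,39 433,69,39 222,209,39 419,209,39 133,36,35 157,195,35
```

```text
((577.8440551757812, -172.95941162109375), (73.0289306640625, 126.86072540283203), 13.847823143005371)
C in stage 5.492898824059692 -22.396333566657106
146,35,35 [608.3 -65.3] 59.7 75.5
491,36,35 [ 652.2 -253.7] 59.6 -118.0
210,70,39 [ 598.4 -103.7] 41.2 40.3
433,69,39 [ 627.9 -226.6] 42.0 -86.0
222,209,39 [ 516.4 -120.9] -42.5 42.3
419,209,39 [ 546.  -246.8] -42.3 -87.1
133,36,35 [606.1 -58.2] 59.2 82.9
157,195,35 [514.6 -76.7] -34.2 85.8
```

```bash
python3 -m handwheel '[[0,0,0,0.01,0,0,1],[0,0,0,0.012,0,0,1],[0,0,0,0.012,0,0,1],[0,0,0,0.012,0,0,1],[0,0,0,0.01,0,0,1],[0,0,0,0.006,0,0,1],[0,0,0,0,0,0,1],[0,0,0,0,0,0,1]]'
python3 look.py w6
```

```text
time: 9.55
position: [531.4, -183.6, 81.9]
tcp_rot: [3.142, -0.0, 0.229]
ft_force: [0.2, 0.5, -1.0]
gripper_width: 19.6
[ 531.4 -183.6   81.9] [ 0.2  0.5 -1. ] 9.55
```

View pics/w6.png

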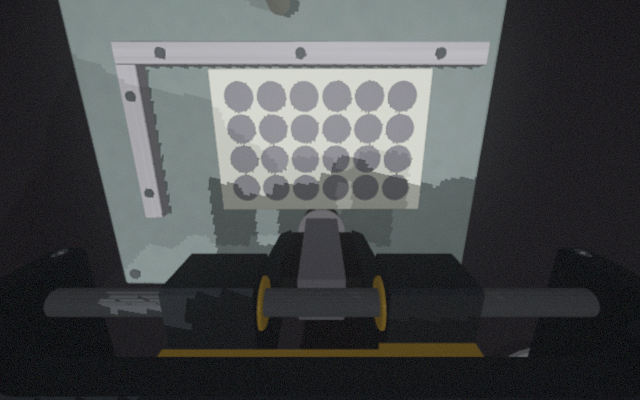

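```bash
python3 meas.py w6 195 450 50 225 148,66,35 488,66,35 209,70,39 432,69,39 | tail -4;  python3 -m handwheel '[[0,0,0,0.003,0,0,1],[0,0,0,0.002,0,0,1],[0,0,0,0.001,0,0,1],[0,0,0,0,0,0,1]]'
```

```text
148,66,35 [607.  -63.9] 58.7 77.2
488,66,35 [ 652.  -255.1] 59.0 -119.2
209,70,39 [ 612.8 -100. ] 56.1 40.7
432,69,39 [ 642.2 -222.8] 56.8 -85.5
time: 10.0
position: [532.6, -183.3, 81.8]
tcp_rot: [-3.142, 0.0, 0.229]
ft_force: [-1.4, -0.2, -1.9]
gripper_width: 19.6
```

```bash
python3 -m handwheel '[[0,0,0,0.002,0,0,1],[0,0,0,0.002,0,0,1],[0,0,0,0,0,0,1]]'; python3 -m handwheel '[[0,0,0,0.0015,0,0,1],[0,0,0,0.0015,0,0,1],[0,0,0,0,0,0,1]]'
```

```text
time: 10.3
position: [533.8, -183.0, 81.8]
tcp_rot: [3.142, -0.0, 0.229]
ft_force: [-0.7, -0.6, -0.9]
gripper_width: 19.6
time: 10.6
position: [534.1, -183.0, 81.8]
tcp_rot: [-3.141, 0.001, 0.229]
ft_force: [-2.0, 0.0, 0.4]
gripper_width: 19.4
```

```bash
python3 -m handwheel '[[0,0,0,0.0015,0,0,1],[0,0,0,0,0,0,1]]'; python3 -m handwheel '[[0,0,0,0.0015,0,0,1],[0,0,0,0,0,0,1]]'
```

```text
time: 10.8
position: [534.3, -182.8, 81.7]
tcp_rot: [-3.141, 0.001, 0.229]
ft_force: [-2.3, 0.1, -0.2]
gripper_width: 19.8
time: 11.0
position: [534.4, -182.8, 81.6]
tcp_rot: [-3.141, 0.002, 0.229]
ft_force: [-3.8, -0.5, 0.9]
gripper_width: 19.5
```

```bash
python3 -m handwheel '[[0,0,0,0.0015,0,0,1],[0,0,0,0,0,0,1]]'; python3 -m handwheel '[[0,0,0,0.001,0,0,1],[0,0,0,0,0,0,1],[0,0,0,0,0,0,1],[0,0,0,0,0,0,1]]'; python3 look.py w7;  python3 -m handwheel '[[0,0,0,0,0,0,1],[0,0,0,0,0,0,1]]'
```

```text
time: 11.2
position: [534.5, -182.8, 81.6]
tcp_rot: [-3.141, 0.002, 0.229]
ft_force: [-4.2, -0.6, 2.3]
gripper_width: 19.4
time: 11.6
position: [534.5, -182.8, 81.6]
tcp_rot: [-3.141, 0.002, 0.229]
ft_force: [-5.7, -0.9, 1.5]
gripper_width: 19.6
[ 534.5 -182.8   81.6] [-5.7 -0.9  1.5] 11.6
time: 11.85
position: [534.5, -182.8, 81.5]
tcp_rot: [-3.141, 0.002, 0.229]
ft_force: [-5.5, 0.3, 1.6]
gripper_width: 19.8
```

View pics/w7.png

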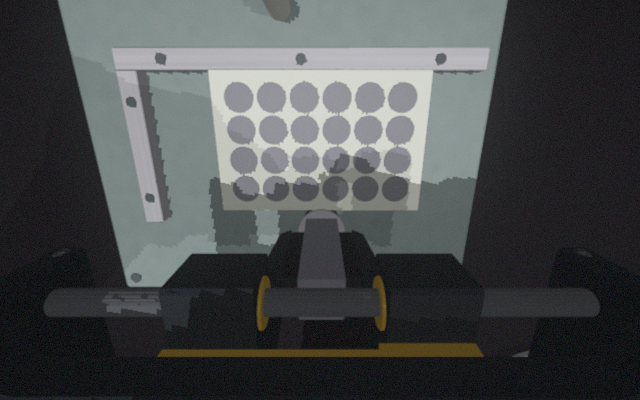

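```bash
python3 - <<'E'
from h import *
m=manip.camera_model("top");s=manip.camera_model("scene")
print("cap two-view",two((486,166),m,(131,232),s))
for p in [(453,170),(461,189),(494,180)]: print(onplane(p,m,0 if p[1]>180 else 100).round(0))
E
python3 -m handwheel '[[0,0,0,-0.02,0,0,1],[0,0,0,-0.04,0,0,1],[0,0,0,0,0,-0.1,1],[0,0,0,0,0,-0.18,1],[0,0,0,0,0,-0.12,1],[0,0,0,0,0,0,1],[0,0,0,0,0,0,1]]'
```

```text
cap two-view (array([ 647.79930827, -483.04289467,  172.58397763]), np.float64(3.2479270307255588))
[ 651. -410.  100.]
[ 608. -464.    0.]
[ 619. -535.  100.]
time: 12.55
position: [521.3, -186.3, 182.3]
tcp_rot: [3.14, -0.002, 0.229]
ft_force: [-0.2, 0.6, -2.2]
gripper_width: 19.5
```

```bash
python3 -m handwheel '[[0,0,0,0.0895,0.1165,0,1],[0,0,0,0.0895,0.1165,0,1],[0,0,0,0.0895,0.1165,0,1],[0,0,-0.0455,0,0,0,1],[0,0,-0.0455,0,0,0,1],[0,0,-0.0455,0,0,0,1],[0,0,-0.0455,0,0,0,1],[0,0,-0.0455,0,0,0,1]]';python3 -m handwheel '[[0,0,-0.0455,0,0,0,1],[0,0,-0.0455,0,0,0,1],[0,0,-0.0455,0,0,0,1],[0,0,-0.0455,0,0,0,1],[0,0,-0.0455,0,0,0,1],[0,0,-0.0455,0,0,0,1],[0,0,0,0,0,0,1],[0,0,0,0,0,0,1]]'; python3 look.py w8
```

```text
time: 13.35
position: [605.3, -255.5, 179.4]
tcp_rot: [-3.139, 0.0, 0.95]
ft_force: [-0.7, -0.2, -1.4]
gripper_width: 19.4
time: 14.15
position: [605.6, -255.6, 180.3]
tcp_rot: [-3.14, -0.002, 1.798]
ft_force: [-0.5, -0.2, -1.2]
gripper_width: 19.3
[ 605.6 -255.6  180.3] [-0.5 -0.2 -1.2] 14.15
```

View pics/w8.png

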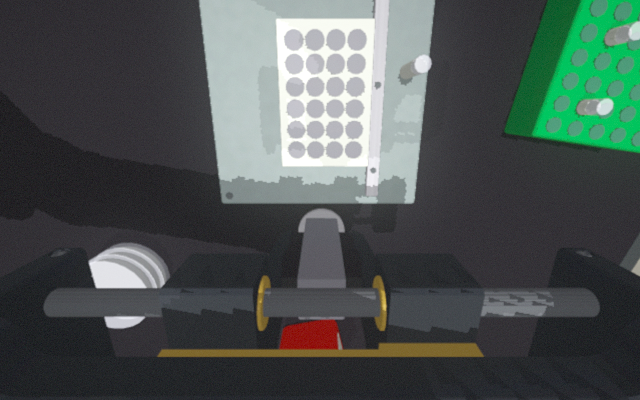

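```bash
python3 meas.py w8 265 376 8 180 283.5,166,39 366.5,166,39 277,18,39 374,18,39 | tail -5
python3 - <<'E'
from h import *
o=manip.get_obs()['position'];th=np.radians(13.15);d=o[:2]-[567.4,-152.4];print(d@[np.cos(th),np.sin(th)],d@[-np.sin(th),np.cos(th)])
E
```

```text
C in stage 21.017735049501088 -18.062707523788788
283.5,166,39 [ 564.2 -241.5] -23.4 -86.0
366.5,166,39 [ 644.1 -222.8] 58.6 -86.0
277,18,39 [ 534.9 -117.1] -23.7 41.8
374,18,39 [615.3 -98.5] 58.9 41.6
13.951768001830908 -109.29105660163003
```

```bash
python3 -m handwheel '[[0,0,0,0,0.004,0.12,1],[0,0,0,0,0,0.12,1],[0,0,0,0,0,0.1,1],[0,0,0,0,0,0.053,1],[0,0,0,0,0,0,1],[0,0,0,0.016,0,0,1],[0,0,0,0.016,0,0,1],[0,0,0,0,0,0,1]]'; python3 look.py w9
```

```text
time: 15.0
position: [606.3, -246.9, 85.0]
tcp_rot: [3.14, 0.001, 1.802]
ft_force: [-0.5, 0.2, -0.9]
gripper_width: 19.2
[ 606.3 -246.9   85. ] [-0.5  0.2 -0.9] 15.0
```

View pics/w9.png

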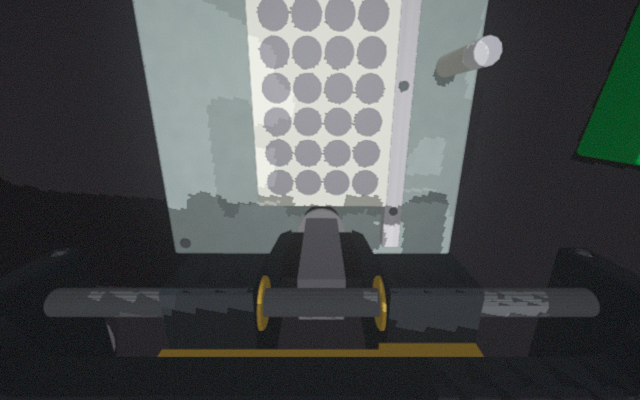

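```bash
python3 -m handwheel '[[0,0,0,0,0,0.01,1],[0,0,0,0.006,0,0,1],[0,0,0,0.01,0,0,1],[0,0,0,0.012,0,0,1],[0,0,0,0.014,0,0,1],[0,0,0,0.014,0,0,1],[0,0,0,0.014,0,0,1],[0,0,0,0.01,0,0,1]]'; python3 look.py w10
```

```text
time: 15.85
position: [600.9, -227.9, 81.1]
tcp_rot: [-3.142, -0.0, 1.802]
ft_force: [0.1, -0.0, -1.5]
gripper_width: 19.2
[ 600.9 -227.9   81.1] [ 0.1 -0.  -1.5] 15.85
```

View pics/w10.png

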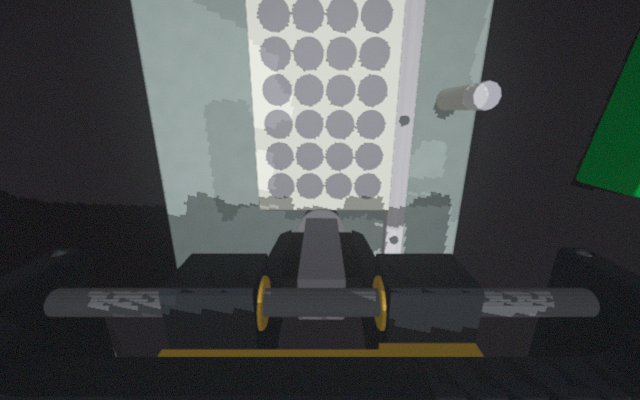

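```bash
python3 -m handwheel '[[0,0,0,0.006,0,-0.003,1],[0,0,0,0.012,0,0,1],[0,0,0,0.014,0,0,1],[0,0,0,0.014,0,0,1],[0,0,0,0.014,0,0,1],[0,0,0,0.01,0,0,1],[0,0,0,0,0,0,1],[0,0,0,0,0,0,1]]'; python3 look.py w11
python3 - <<'E'
from h import *
cv2.imwrite("pics/s11.png",cv2.resize(manip.grab_frame("scene")[150:280,210:380],None,fx=4,fy=4,interpolation=cv2.INTER_CUBIC))
E
```

```text
time: 16.7
position: [596.9, -211.1, 81.8]
tcp_rot: [-3.141, -0.0, 1.802]
ft_force: [0.1, -0.8, -1.2]
gripper_width: 19.8
[ 596.9 -211.1   81.8] [ 0.1 -0.8 -1.2] 16.7
```

View pics/w11.png

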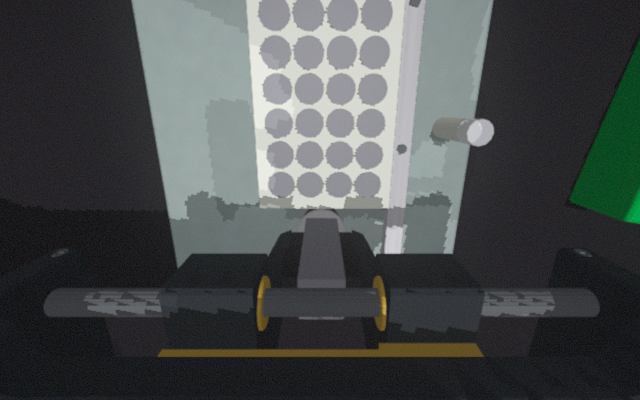

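View pics/s11.png

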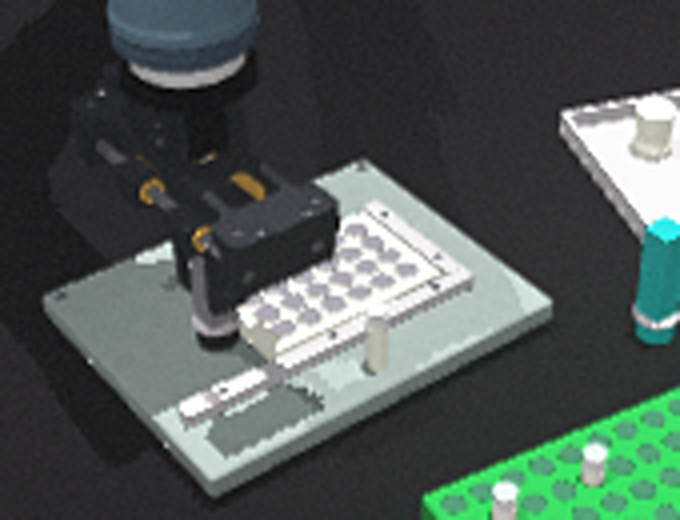

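```bash
python3 -m handwheel '[[0,0,0,0.005,0,0,1],[0,0,0,0.006,0,0,1],[0,0,0,0.004,0,0,1],[0,0,0,0,0,0,1],[0,0,0,0,0,0,1]]'; python3 -m handwheel '[[0,0,0,0.002,0,0,1],[0,0,0,0.002,0,0,1],[0,0,0,0,0,0,1]]';python3 -m handwheel '[[0,0,0,0.002,0,0,1],[0,0,0,0,0,0,1]]'
```

```text
time: 17.3
position: [596.1, -207.5, 81.8]
tcp_rot: [3.142, -0.0, 1.801]
ft_force: [0.5, 0.2, -1.0]
gripper_width: 19.4
time: 17.6
position: [595.8, -206.8, 81.8]
tcp_rot: [3.142, 0.0, 1.801]
ft_force: [-1.0, -0.0, -1.2]
gripper_width: 19.3
time: 17.8
position: [595.7, -206.2, 81.9]
tcp_rot: [3.142, 0.0, 1.801]
ft_force: [0.3, -0.4, -1.1]
gripper_width: 19.4
```

```bash
python3 -m handwheel '[[0,0,0,0.002,0,0,1],[0,0,0,0,0,0,1]]';python3 -m handwheel '[[0,0,0,0.002,0,0,1],[0,0,0,0,0,0,1]]';python3 -m handwheel '[[0,0,0,0.0015,0,0,1],[0,0,0,0,0,0,1]]'
```

```text
time: 18.0
position: [595.6, -205.7, 81.8]
tcp_rot: [-3.142, -0.0, 1.801]
ft_force: [0.2, -0.2, -0.4]
gripper_width: 19.8
time: 18.2
position: [595.5, -205.2, 81.8]
tcp_rot: [3.142, 0.0, 1.801]
ft_force: [-0.5, -0.1, -0.9]
gripper_width: 19.7
time: 18.4
position: [595.4, -204.9, 81.8]
tcp_rot: [-3.142, 0.0, 1.801]
ft_force: [0.2, -0.6, -1.3]
gripper_width: 19.9
```

```bash
for i in 1; do python3 -m handwheel '[[0,0,0,0.002,0,0,1],[0,0,0,0,0,0,1]]';python3 -m handwheel '[[0,0,0,0.0015,0,0,1],[0,0,0,0,0,0,1]]';python3 -m handwheel '[[0,0,0,0.0015,0,0,1],[0,0,0,0,0,0,1]]'; done | grep -v -e rot -e width
```

```text
time: 18.6
position: [595.3, -204.3, 81.8]
ft_force: [0.5, -0.5, -0.2]
time: 18.8
position: [595.3, -204.1, 81.8]
ft_force: [0.7, -0.4, -0.9]
time: 19.0
position: [595.2, -204.1, 81.9]
ft_force: [1.6, -1.3, -1.3]
```

Contact is starting: the motion has stalled and the force is building.

```bash
for i in 1; do python3 -m handwheel '[[0,0,0,0.0015,0,0,1],[0,0,0,0,0,0,1]]';python3 -m handwheel '[[0,0,0,0.0015,0,0,1],[0,0,0,0,0,0,1]]';python3 -m handwheel '[[0,0,0,0.0015,0,0,1],[0,0,0,0,0,0,1]]'; done | grep -v -e rot -e width
```

```text
time: 19.2
position: [595.2, -204.0, 81.9]
ft_force: [1.5, -4.1, -1.9]
time: 19.4
position: [595.2, -203.9, 82.0]
ft_force: [1.7, -5.0, -1.5]
time: 19.6
position: [595.1, -203.8, 82.0]
ft_force: [2.8, -5.6, -1.0]
```

```bash
python3 -m handwheel '[[0,0,0,0,0,0,1],[0,0,0,0,0,0,1],[0,0,0,0,0,0,1],[0,0,0,0,0,0,1]]'; python3 look.py w12
python3 - <<'E'
from h import *
cv2.imwrite("pics/s12.png",cv2.resize(manip.grab_frame("scene")[150:280,210:380],None,fx=4,fy=4,interpolation=cv2.INTER_CUBIC))
E
```

```text
time: 20.0
position: [595.2, -203.8, 82.0]
tcp_rot: [3.141, 0.002, 1.801]
ft_force: [2.0, -6.4, -0.8]
gripper_width: 19.4
[ 595.2 -203.8   82. ] [ 2.  -6.4 -0.8] 20.0
```

View pics/w12.png

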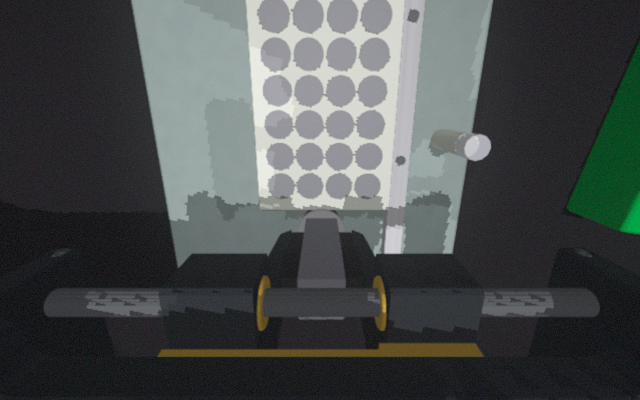

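View pics/s12.png

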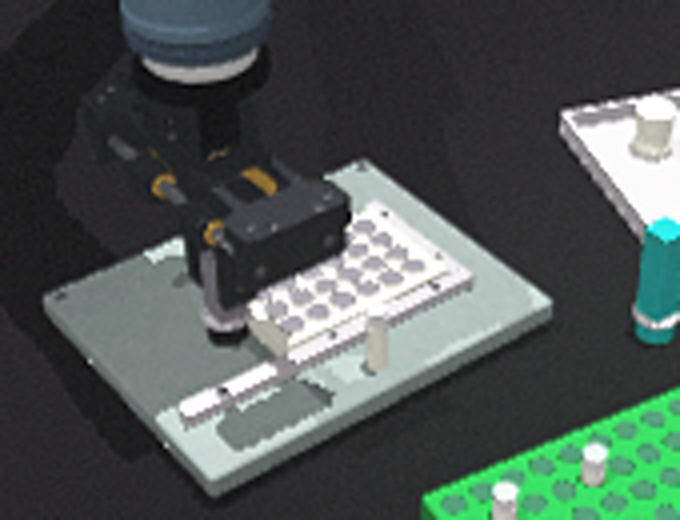

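```bash
python3 -m handwheel '[[0,0,0,-0.01,0,0,1],[0,0,0,-0.04,0,0,1],[0,0,0,-0.01,0,-0.08,1],[0,0,0,0,0,-0.16,1],[0,0,0,0,0,-0.14,1],[0,0,0.0455,0,0,0,1],[0,0,0.0455,0,0,0,1],[0,0,0.0455,0,0,0,1]]';python3 -m handwheel '[[0,0,0.0455,0,0,0,1],[0,0,0.0455,0,0,0,1],[0,0,0.0455,0,0,0,1],[0,0,0.0455,0,0,0,1],[0,0,0.0455,0,0,0,1],[0,0,0.0455,0,0,0,1],[0,0,0.0455,0,0,0,1],[0,0,0.0455,0,0,0,1]]';python3 -m handwheel '[[0,0,0,-0.1,-0.07,0,1],[0,0,0,-0.1,-0.07,0,1],[0,0,0,-0.11,-0.07,0,1],[0,0,0,0,0,0,1],[0,0,0,0,0,0,1],[0,0,0,0,0,0,1]]'; python3 look.py w13
```

```text
time: 20.9
position: [598.1, -216.8, 176.9]
tcp_rot: [-3.141, -0.001, 1.367]
ft_force: [-0.1, 0.2, -1.8]
gripper_width: 19.9
time: 21.7
position: [598.1, -216.4, 176.5]
tcp_rot: [-3.14, 0.001, 0.224]
ft_force: [-0.2, 0.4, -1.7]
gripper_width: 19.7
time: 22.3
position: [512.2, -183.8, 177.1]
tcp_rot: [3.141, -0.001, 0.229]
ft_force: [0.7, -0.5, -1.2]
gripper_width: 19.3
[ 512.2 -183.8  177.1] [ 0.7 -0.5 -1.2] 22.3
```

View pics/w13.png

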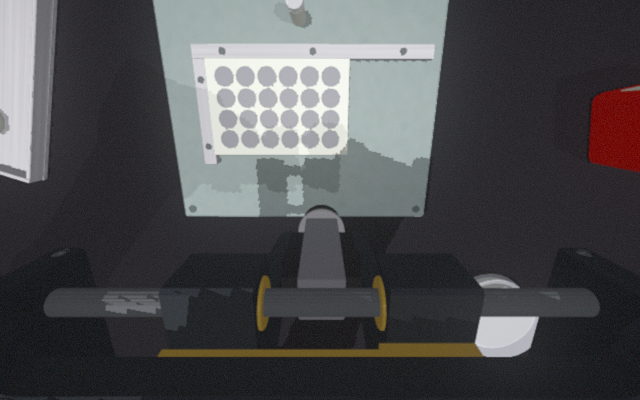

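Run:
```python
import cv2
t=cv2.imread("pics/w13.png"); cv2.imwrite("pics/w13c.png",cv2.resize(t[35:170,180:370],None,fx=4.2,fy=4.2,interpolation=cv2.INTER_CUBIC))
```

```text
(no output)
```

View pics/w13c.png

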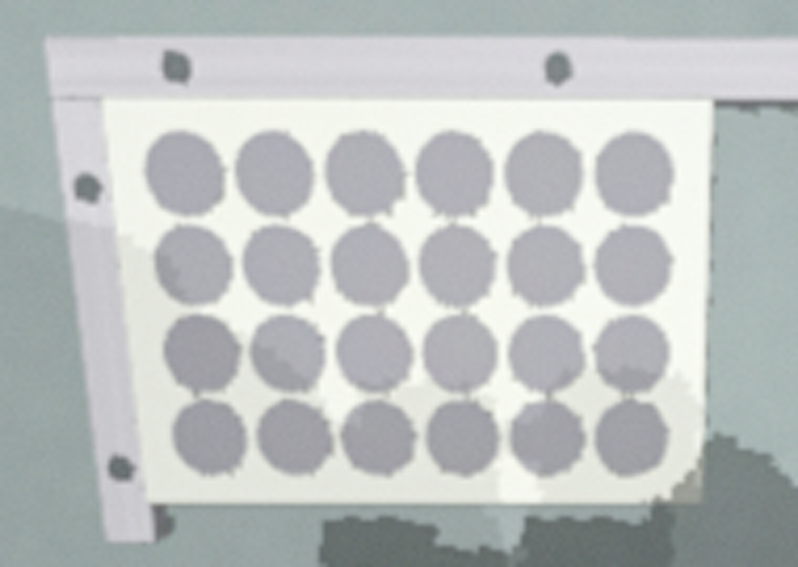

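Run:
```python
from h import *
m=manip.camera_model("wrist");m["extrinsics"]=np.load("w13.npy")
th=np.radians(13.15)
def w(x,y,z):
    p=onplane((180+(x+.5)/4.2-.5,35+(y+.5)/4.2-.5),m,z)[:2]-[567.4,-152.4]
    return np.round([p@[np.cos(th),np.sin(th)],p@[-np.sin(th),np.cos(th)]],1)
for n,a in [("rail outer-top L",(47,38,35)),("rail inner right",(790,101,35)),("plate FL",(104,98,39)),("plate FR",(713,100,39)),("plate NL",(148,502,39)),("plate NR",(700,503,39)),("stop inner near",(155,541,35)),("stop outer near",(107,541,35)),("stop outer far",(52,98,35)),("rail outer right",(790,40,35))]: print(n,w(*a))
```

```text
rail outer-top L [71.1 95.4]
rail inner right [ 59.5 -60. ]
plate FL [59.2 83.4]
plate FR [ 59.  -43.3]
plate NL [-24.9  83.7]
plate NR [-25. -43.]
stop inner near [-34.7  84.6]
stop outer near [-34.7  95.9]
stop outer far [59.8 95.9]
rail outer right [ 71.  -59.4]
```

Both long and short sides sit on the rail and the stop to within about 0.3 mm, and the plate is square. Next I'll return the pusher to the tray.

```bash
python3 -m handwheel '[[0,0,0,0.0666,-0.1383,0,1],[0,0,0,0.0666,-0.1383,0,1],[0,0,0,0.0666,-0.1383,0,1],[0,0,0,0.0666,-0.1383,0,1],[0,0,0,0.0666,-0.1383,0,1],[0,0,0,0.0666,-0.1383,0,1],[0,0,0,0.0666,-0.1383,0,1],[0,0,0,0.0666,-0.1383,0,1]]';python3 -m handwheel '[[0,0,0,0.0666,-0.1383,0,1],[0,0,-0.0389,0,0,0,1],[0,0,-0.0389,0,0,0,1],[0,0,-0.0389,0,0,0,1],[0,0,-0.0389,0,0,0,1],[0,0,-0.0389,0,0,0,1],[0,0,0,0,0,0,1],[0,0,0,0,0,0,1]]'; python3 look.py w14
```

```text
time: 23.15
position: [579.0, 117.8, 176.7]
tcp_rot: [-3.141, -0.0, 0.229]
ft_force: [1.0, -0.4, -0.8]
gripper_width: 19.5
time: 23.95
position: [586.7, 153.5, 176.6]
tcp_rot: [-3.141, -0.0, 0.836]
ft_force: [-0.5, -0.2, -0.6]
gripper_width: 19.9
[586.7 153.5 176.6] [-0.5 -0.2 -0.6] 23.95
```

View pics/w14.png

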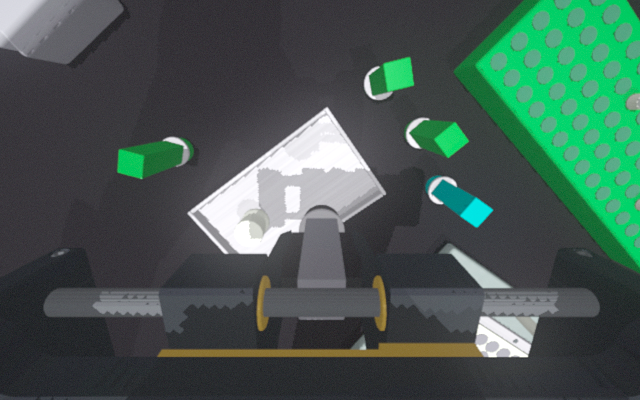

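```bash
python3 -m handwheel '[[0,0,0,0,0,0.14,1],[0,0,0,0,0,0.14,1],[0,0,0,0,0,0.12,1],[0,0,0,0,0,0.05,1],[0,0,0,0,0,0,1],[0,0,0,0,0,0,1],[0,0,0,0,0,0,1]]';python3 -m handwheel '[[0,0,0,0,0,0.006,1],[0,0,0,0,0,0,1],[0,0,0,0,0,0,1]]'
```

```text
time: 24.7
position: [587.5, 153.9, 66.1]
tcp_rot: [3.14, -0.003, 0.84]
ft_force: [0.6, 0.1, -1.7]
gripper_width: 19.5
time: 25.0
position: [586.5, 153.4, 63.2]
tcp_rot: [3.141, -0.0, 0.84]
ft_force: [-0.1, 0.1, -2.0]
gripper_width: 19.6
```

```bash
for i in 1; do python3 -m handwheel '[[0,0,0,0,0,0.006,1],[0,0,0,0,0,0.005,1],[0,0,0,0,0,0,1],[0,0,0,0,0,0,1]]';python3 -m handwheel '[[0,0,0,0,0,0.003,1],[0,0,0,0,0,0.003,1],[0,0,0,0,0,0,1]]';python3 -m handwheel '[[0,0,0,0,0,0.002,1],[0,0,0,0,0,0,1]]'; done
```

```text
time: 25.4
position: [586.2, 153.4, 59.9]
tcp_rot: [-3.141, 0.0, 0.84]
ft_force: [0.3, -0.6, -0.9]
gripper_width: 19.3
time: 25.7
position: [586.2, 153.4, 58.4]
tcp_rot: [-3.141, 0.0, 0.84]
ft_force: [-0.4, -0.3, -1.3]
gripper_width: 19.3
time: 25.9
position: [586.2, 153.4, 58.2]
tcp_rot: [3.142, 0.0, 0.84]
ft_force: [-1.3, 0.7, 1.7]
gripper_width: 19.3
```

```bash
python3 -m handwheel '[[0,0,0,0,0,0,0.4],[0,0,0,0,0,0,0],[0,0,0,0,0,0,-0.3],[0,0,0,0,0,0,-0.3],[0,0,0,0,0,0,-0.3],[0,0,0,0,0,0,-0.3]]';python3 -m handwheel '[[0,0,0,0,0,-0.05,-0.3],[0,0,0,0,0,-0.1,-0.3],[0,0,0,0,0,-0.15,-0.3],[0,0,0,0,0,-0.16,-0.3],[0,0,0,-0.12,0,0,-0.3],[0,0,0,-0.12,0,0,-0.3],[0,0,0,0,0,0,-0.3],[0,0,0,0,0,0,-0.3]]'; python3 look.py w15
python3 - <<'E'
from h import *
cv2.imwrite("pics/s15.png",cv2.resize(manip.grab_frame("scene")[120:280,210:450],None,fx=3,fy=3,interpolation=cv2.INTER_CUBIC))
E
```

```text
time: 26.5
position: [586.2, 153.4, 58.1]
tcp_rot: [-3.142, -0.0, 0.84]
ft_force: [-0.8, -0.2, -0.5]
gripper_width: 57.3
time: 27.3
position: [546.5, 108.5, 174.0]
tcp_rot: [3.141, -0.001, 0.839]
ft_force: [-0.2, 0.1, 0.3]
gripper_width: 57.1
[546.5 108.5 174. ] [-0.2  0.1  0.3] 27.3
```

View pics/w15.png

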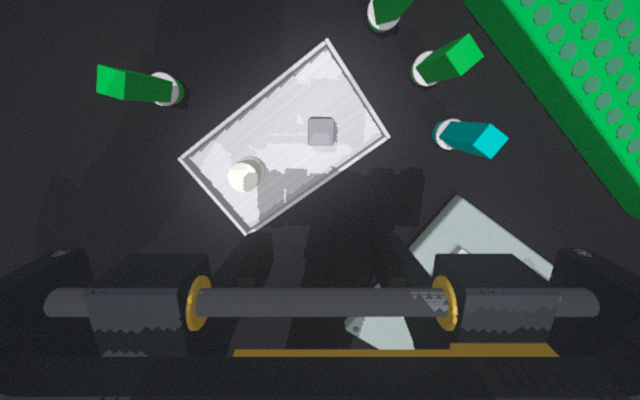

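View pics/s15.png

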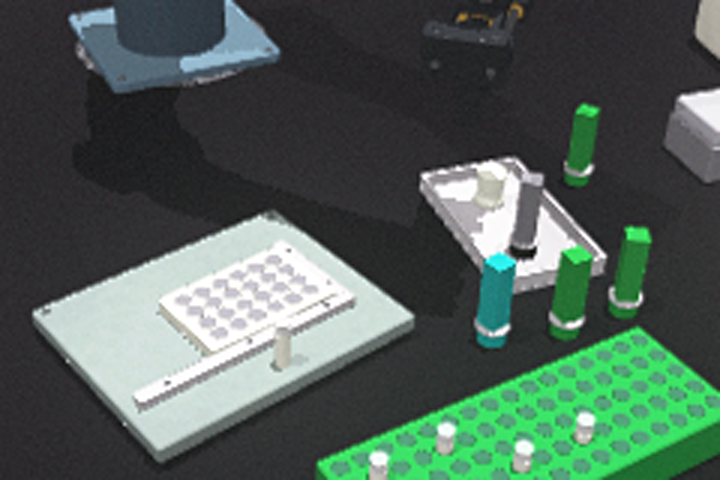

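The pusher stands upright in the tray (wrist view (320,131)) and is released. The jar and vial are in place, and the plate is in the corner.

```bash
python3 -m handwheel '[[0,0,0,0,0,0,-0.3],[0,0,0,0,0,0,-0.3]]'; python3 -c "
from plant import manip
print(manip.close_job())"
```

```text
time: 27.6
position: [546.5, 109.6, 173.0]
tcp_rot: [-3.141, -0.0, 0.841]
ft_force: [-1.2, 0.6, 0.5]
gripper_width: 57.5
the job is handed in; nothing more can be done
None
```

The plate is square in the corner against both the long rail and the end stop, and the pusher is standing in the tray again, released. I handed the job in at 27.6 s; it reported no verdict.

- **Pushing:** I nudged the plate about 31 mm onto the rail and held it there at about 5.5 N. Then I slid it about 42 mm along the rail and held it against the end stop at about 6.5 N. The highest force I read while pushing was about 7 N, but that is the wrist force sampled at the end of each move, not the contact force itself.
- **Plate check:** The last wrist-camera measurement put the plate's edges within about 0.3 mm of both faces, with no visible skew. The camera is only calibrated to about 2 mm, so I also rely on the feel of contact: forward motion stalled and force built up at each face.
- **Pusher and bystanders:** The final views show the pusher upright on the tray floor, with the jar and vial where they were. I did not look at the bottle, tip box or dishes again at the end, but the arm never went near them.

No check failed or disagreed beyond 1 to 2 mm of camera scatter.

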